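# Close up the pickle pot

### The arm

A 6-joint arm with a two-finger parallel gripper is mounted at the origin on the work surface. World frame = base frame: x ahead of the robot, y to its left, z up, the work surface at z = 0. Lengths are in m, angles in rad, forces in N, time in s.
With the tool pointing down it reaches from about 0.325 to 0.9 m from the base axis. Payload 6.1 kg.
Tool frame: the origin (TCP) lies midway between the tips of the shut fingers; the grasp point (between the pads) lies 19 mm behind it; x points along the fingers, y is the direction in which the jaws open and shut, and the axes are right-handed (so a half turn about x gives the same grasp; the last joint's range is limited). The gripper opens to 85 mm and grips with 20 to 120 N. Pads are 22 mm wide; open, the fingers measure 114 mm over their backs; the gripper's body (76 mm by 85 mm) begins 54 mm behind the grasp point. The pads swing forward as they close: fully open they stand 13 mm farther back than shut.
Start: joints at [-1.326, 0.22, 1.526, -0, 1.395, -0.126], TCP at [0.226, -0.583, 0.231] pointing down, gripper open.
Joint ranges: [-2.98, 2.98], [-0.91, 2.08], [0.09, 2.57], [-1.24, 4.39], [0.2, 2.65], [-2.68, 2.68]. Speed limits (rad/s): [2.57, 2.57, 3.01, 3.14, 3.14, 3.14].

### API

Orientations are given as [roll, pitch, yaw] about the fixed x, y, z axes, in that order (R = Rz(yaw) Ry(pitch) Rx(roll)).
In Python, from plant import movep, move_l, set_joints, gripper_to, hold, inverse_kinematics, observe, get_image, get_calibration, Unreachable, job_done gives the robot as it stands. Calls block until the motion is done:
- movep(position, orientation): joint-space move of the TCP to a pose.
- move_l(position, feed=0.15, rotation=None, max_force=None): straight line of the TCP; rotation=None keeps the orientation; feed is the mean speed in m/s. With max_force (N) it stops when the force on the tool has changed by that much, and returns True; else False.
- set_joints(angles): joint-space move.
- gripper_to(opening, f_grip=None): finger opening in m; f_grip is the grip in N (None keeps the last); returns when the fingers have stopped.
- hold(seconds).
- inverse_kinematics(position, orientation): joint angles nearest the present ones, or None.
- observe(): the state.
- get_image(name): name is "scene" or "top"; returns (picture, depth): 420x560x3 uint8, red, green, blue; 420x560 float32, m along the optical axis (not along the pixel's ray), 0 where there is no reading.
- get_calibration(name): a dict with "intrinsics" (3x3 intrinsics, pixels), "dist_coeffs" ([k1, k2, p1, p2, k3] as OpenCV has them; the pictures are not rectified), "world_from_camera" (4x4, takes a point from camera to world coordinates). Camera axes: x right, y down, z forward; pixel columns grow to the right and rows downward; lengths in m; the calibration is good to about 2 mm. A picture is of the moment at which its call begins. get_calibration takes no time and is no camera call.
A pose or a line that the arm cannot do raises Unreachable and nothing moves.
- job_done(): hands the job in, once; it reports no verdict.
The state is a dict: "time_s": time; "q": joint angles; "joint_velocities": joint speeds; "joint_torque": joint torques, N m; "eef_pos": TCP position; "tcp_rot": TCP orientation; "ft_force": force on the tool from outside, world axes, zero at the start; "torque": the same for the moment, N m; "opening": finger opening in m.
Only numpy, scipy, OpenCV 4.12 (cv2) and the standard library are available. Lean on these libraries where they do the work, as an engineer would, in place of code of your own. Each camera call takes 0.05 s, during which the arm holds its last target.

### The job

The rings have finished in the pickle: lift the copper dipping basket out of the pot by its black handle and stand it gently, upright, on the free part of the steel drip tray, letting go slowly so that it stays standing. Then push the blue lid across the rim until it drops into its seat and lies level; slide it, do not lift it off the pot, because its underside drips acid. Leave the rinse cup on the tray, the bottle, the jar and the ring mandrel where they stand.

Things in the scene. Friction and masses are not known exactly. Their poses are not given: they have to be found in the camera images.
- heater: grey heater housing of the pickle pot, fixed, round, 188 mm across, 104 mm high; two black lugs on the sides and a dial on its front (-x) reach 115 mm from the axis, all below 95 mm. Origin: centre of its underside on the bench; the crock sits in it on the same axis
- crock: round white stoneware crock, fixed. Origin: centre of its underside, 20 mm above the bench; z up its axis; its yaw means nothing. Inner floor 10 mm above the origin, mouth 124 mm across. The lid's seat is a flat ledge (radius 62 to 79 mm) 93 mm above the origin; round it stands a lip (radius 79 to 88 mm), its top 99 mm above the origin, 6 mm above the ledge
- crock_seat (a point): centre of the ledge's plane, on the crock's axis: the lid's origin lies here when it is seated
- lid: loose blue stoneware lid, about 0.42 kg: disc 152 mm across, 9 mm thick at the edge, slightly domed to 14 mm, round knob in the middle. Origin: centre of its underside, z up. It starts lying flat on top of the lip, 60 to 67 mm to one side of the pot's axis in any direction; the basket's handle stands in the open crescent opposite
- lid_knob (a point): middle of the knob's head, on the lid's axis 29 mm above its underside; head 34 mm across, from 22 to 36 mm above the underside; neck below it 25 mm across. The lid slides with a few newtons; about 20 mm short of the middle its leading edge dips to the ledge; within 3 mm of the axis it drops inside the lip, which stops it going farther. Seated, its edge is 3 mm above the lip
- basket_center (a point): dipping basket, loose, about 0.12 kg, top-heavy, 170 mm tall: copper cup 36 mm across, 42 mm high; stem 7 mm up its axis; round black handle 15 mm across, 118 to 170 mm above the foot. This point: on the axis 85 mm above the foot (handle's middle 59 mm higher). Starts upright on the crock's floor, 38 to 43 mm off the pot's axis, opposite the lid, a few mm from wall and lid edge
- basket: the same basket, origin at the middle of its foot, z along the handle
- tray: stainless drip tray, fixed: 250 mm along its x, 110 mm along its y, walls 3 mm thick and 12 mm high, floor 3 mm thick. Origin: centre of its underside, on the bench.
- cup: white ceramic rinse cup, 56 mm across, 60 mm high, standing loose somewhere along the tray's length; the basket goes on the longer free part beside it. Origin: centre of its underside. To be left alone
- bottle: amber bottle, loose, 52 mm across, 165 mm high, on the bench near pot and tray. Origin: centre of its underside. To be left alone
- jar: white jar with a red cap, loose, 60 mm across, 80 mm high, on the bench near pot and tray. Origin: centre of its underside. To be left alone
- mandrel: steel ring mandrel, a slim upright cone (22 mm across at the bottom) on a round wooden foot 54 mm across, 188 mm high in all, loose, on the bench near pot and tray. Origin: centre of its underside. To be left alone

How it is judged:
On the way, in this order (a step that is already met when the one before it is completed fails the run):
1. the basket stands upright and still on the tray's floor, released (x of basket in the frame of tray between -0.125 and 0.125 m and y of basket in the frame of tray between -0.055 and 0.055 m and z of basket in the frame of tray below 0.006 m and angle between basket's own z axis and vertical below 0.04 rad and linear speed of basket below 0.02 m/s and contact force between the fingers and basket below 0.05 N), for 0.3 s.
2. the lid has dropped into its seat and lies level (distance between lid and crock_seat below 0.005 m and angle between lid's own z axis and vertical below 0.02 rad), for 0.2 s.
At the end, for the whole second after the job is handed in: The lid is seated on the crock's ledge inside the lip: its origin within 5 mm of the seat's centre, tilted less than 0.02 rad, at rest. The basket stands on the tray's floor inside its walls, tilted less than 0.04 rad, at rest (all of step 2 and linear speed of each of lid, basket below 0.01 m/s and x of basket in the frame of tray between -0.125 and 0.125 m and y of basket in the frame of tray between -0.055 and 0.055 m and z of basket in the frame of tray below 0.006 m and angle between basket's own z axis and vertical below 0.04 rad); the robot touches nothing.
It fails at once if the lid is lifted off the pot (its underside's centre more than 20 mm above the lip's top) or falls off it (z of lid in the frame of crock above 0.119 m or angle between lid's own z axis and vertical above 0.5 rad).
It fails at once if the basket is tipped over (angle between basket's own z axis and vertical above 0.7 rad).
It fails at once if the basket is dropped (falls faster than 0.4 m/s out of the fingers, about 8 mm) (linear speed of basket above 0.4 m/s and contact force between the fingers and basket below 0.01 N).
It fails at once if the rinse cup is moved more than 20 mm or tipped (distance of cup from where it was at the start of the episode above 0.02 m or angle between cup's own z axis and vertical above 0.3 rad).
It fails at once if the bottle, the jar or the ring mandrel is moved more than 20 mm or tipped (distance of any of bottle, jar, mandrel from where it was at the start of the episode above 0.02 m or angle between any of bottle, jar, mandrel's own z axis and vertical above 0.3 rad).
It also fails if it takes over 72 s, if anything falls off the work surface, if the arm or the gripper's body presses on something with over 40 N, if the wrist force passes 120 N, or if a joint passes its speed limit or range.

## Working session

There is one attempt and no reset: what is moved stays moved. The work goes in short steps, each a Python script; the robot and the scene stay as the last script left them, time stands still between calls to the robot, and variables do not carry over. Pictures are saved under pics/ and viewed, and the job is handed in when it is done.

```bash
ls; mkdir -p pics
python3 - <<'E'
from plant import *
import cv2,numpy as np
for n in("scene","top"):
    im,d=get_image(n); cv2.imwrite(f"pics/{n}0.png",im[:,:,::-1]); np.savez(f"{n}0.npz",im=im,d=d)
    c=get_calibration(n); print(n,c)
s=observe();print(s)
E
```

```text
pics
scene {'intrinsics': array([[390.37586577,   0.        , 281.53318177],
       [  0.        , 390.37586577, 206.94796356],
       [  0.        ,   0.        ,   1.        ]]), 'dist_coeffs': array([-0.01247611,  0.        ,  0.        ,  0.        ,  0.        ]), 'world_from_camera': array([[-0.35813032,  0.72303502, -0.59073093,  0.9745012 ],
       [ 0.93362798,  0.28343927, -0.21909125,  0.12840829],
       [ 0.0090257 , -0.62998615, -0.77655392,  0.62043084],
       [ 0.        ,  0.        ,  0.        ,  1.        ]])}
top {'intrinsics': array([[479.20606267,   0.        , 275.67901156],
       [  0.        , 479.20606267, 211.37401985],
       [  0.        ,   0.        ,   1.        ]]), 'dist_coeffs': array([-0.06919601,  0.        ,  0.        ,  0.        ,  0.        ]), 'world_from_camera': array([[-0.01037617, -0.99862247,  0.05143447,  0.54017027],
       [-0.99918146,  0.01236577,  0.0385162 , -0.01837261],
       [-0.03909917, -0.05099272, -0.99793336,  0.93192554],
       [ 0.        ,  0.        ,  0.        ,  1.        ]])}
{'time_s': 0.1, 'q': array([-1.32611141e+00,  2.21154674e-01,  1.52751359e+00, -1.65613484e-05,
        1.39471162e+00, -1.26105598e-01]), 'joint_velocities': array([ 0.00062462, -0.00076874, -0.00323247, -0.00040375, -0.00209087,
        0.00023542]), 'joint_torque': array([ 3.10574785e-05, -4.98244786e+01, -3.90546691e+01, -2.72514226e-04,
        5.69607029e-03, -4.77099789e-06]), 'eef_pos': array([ 0.22632234, -0.581986  ,  0.23029512]), 'tcp_rot': array([-1.68778187,  1.56900903,  1.82460421]), 'ft_force': array([ 0.04384425,  0.66069028, -0.12135664]), 'torque': array([ 0.00951273, -0.03151873, -0.0316126 ]), 'opening': 0.08545766387556326}
```

View pics/scene0.png

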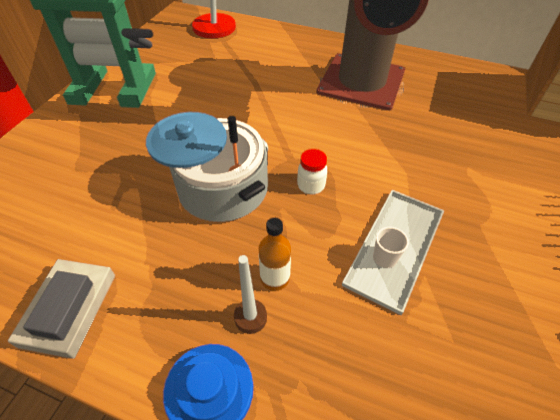

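View pics/top0.png

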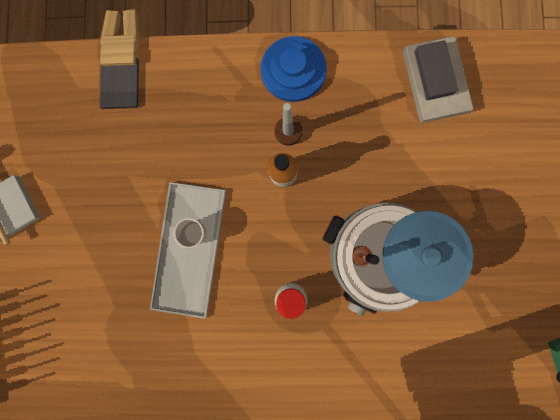

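The top view shows the pot at about (390,258). The lid is offset to the right, centred near (428,256), with its knob at (431,256). The basket handle is at (368,257). The tray is at (188,250) with the cup at (190,233), the jar at (291,302), the bottle at (283,165) and the mandrel at (288,130). Next I measure these properly.

```bash
cat > h.py <<'E'
import numpy as np,cv2
from plant import *
def ray(n,px):
    c=get_calibration(n);T=c["world_from_camera"]
    u=cv2.undistortPoints(np.float64(px).reshape(-1,1,2),c["intrinsics"],c["dist_coeffs"])[:,0]
    d=np.c_[u,np.ones(len(u))]@T[:3,:3].T
    return T[:3,3],d
def plane(n,px,z):
    o,d=ray(n,px); return o+d*((z-o[2])/d[:,2])[:,None]
def cloud(n,d):
    h,w=d.shape;v,u=np.mgrid[:h,:w]
    o,r=ray(n,np.c_[u.ravel(),v.ravel()])
    P=o+r*d.ravel()[:,None]; P[d.ravel()<=0]=np.nan
    return P.reshape(h,w,3)
def fitc(P):
    A=np.c_[2*P,np.ones(len(P))];s=np.linalg.lstsq(A,(P**2).sum(1),rcond=None)[0]
    return s[:2],np.sqrt(s[2]+s[0]**2+s[1]**2)
def proj(n,P):
    c=get_calibration(n);T=np.linalg.inv(c["world_from_camera"])
    return cv2.projectPoints(np.float64(P).reshape(-1,1,3),cv2.Rodrigues(T[:3,:3])[0],T[:3,3],c["intrinsics"],c["dist_coeffs"])[0][:,0]
E
python3 - <<'E'
from h import *
for n in("top","scene"):
    z=np.load(n+"0.npz");im=z["im"];P=cloud(n,z["d"]);hsv=cv2.cvtColor(im,cv2.COLOR_RGB2HSV)
    print(n)
    # lid teal
    m=(hsv[...,0]>95)&(hsv[...,0]<112)&(hsv[...,1]>80)&(P[...,2]>.09)
    k,l,st,ce=cv2.connectedComponentsWithStats(m.astype(np.uint8))
    i=1+st[1:,4].argmax();print(" lid st",st[i],ce[i])
    c=max(cv2.findContours((l==i).astype(np.uint8),0,1)[0],key=len); hull=cv2.convexHull(c)
    zl=P[l==i][:,2];print(" z pct",np.nanpercentile(zl,[1,5,25,50,75,95,99]))
    q=plane(n,c.reshape(-1,2),.128)[:,:2];print(" lid circ",fitc(q))
    kn=(l==i)&(P[...,2]>.119+.029);print(" knob",np.nanmean(P[kn],0),kn.sum())
    # crock lip
    m=(np.abs(P[...,2]-.119)<.0025)&(hsv[...,1]<70)
    print(" lip",m.sum(),np.nanmedian(P[m],0),fitc(P[m][:,:2]))
    cv2.imwrite(f"pics/lip_{n}.png",m*255)
    big=cv2.resize(im[(190 if n=="top" else 95):][:130,(310 if n=="top" else 135):][:,:180],None,fx=4,fy=4,interpolation=2)
    cv2.imwrite(f"pics/pot_{n}.png",big[:,:,::-1])
    # dark, in pot
    m=(im.max(2)<45)&(P[...,2]>.10)&(P[...,2]<.22)
    k,l,st,ce=cv2.connectedComponentsWithStats(m.astype(np.uint8))
    for i in range(1,k):
        if st[i,4]>8: print(" dark",st[i],ce[i],np.nanmedian(P[l==i],0),np.nanmin(P[l==i],0),np.nanmax(P[l==i],0))
E
```

```text
top
 lid st [ 383  211   89   90 6277] [427.26079337 255.61096065]
 z pct [0.12530125 0.12663504 0.12857245 0.13026714 0.13213507 0.15127153
 0.15587043]
 lid circ (array([ 0.50494438, -0.23939855]), np.float64(0.07386024535212583))
 knob [ 0.50470388 -0.23930579  0.15410756] 342
 lip 1060 [ 0.50365594 -0.13628089  0.11904595] (array([ 0.51547132, -0.15779319]), np.float64(0.08038563355890406))
 dark [275 155  14  15 167] [281.5748503  161.89820359] [6.59246030e-01 2.97729020e-04 1.65323514e-01] [ 0.64822979 -0.00951248  0.11432361] [0.67569152 0.01156035 0.16904238]
 dark [366 254  13  10  94] [371.79787234 258.54255319] [ 0.50380723 -0.13582765  0.19923856] [ 0.49763519 -0.14464218  0.15496454] [ 0.50989874 -0.13166421  0.20220157]
 dark [557 372   3  10  23] [558.2173913  376.60869565] [ 0.32468601 -0.41065266  0.21274341] [ 0.31843913 -0.41264431  0.20979009] [ 0.33120019 -0.4083838   0.21628304]
scene
 lid st [ 147  113   80   54 3377] [186.14213799 139.48445366]
 z pct [0.12300071 0.12649287 0.12839675 0.13008805 0.13179123 0.15096345
 0.15514733]
 lid circ (array([ 0.50808819,
[... 293 characters left out ...]
5] [ 0.29848002 -0.47866305  0.16700805] [ 0.34259024 -0.4387194   0.20956039]
 dark [140  43   8   4  12] [143.16666667  45.08333333] [ 0.26896909 -0.48423468  0.14229039] [ 0.25178623 -0.51063846  0.12808145] [ 0.29116473 -0.47739723  0.16122451]
 dark [229 117   8  26 155] [232.47096774 129.44516129] [ 0.50876489 -0.13713829  0.1793082 ] [ 0.50102216 -0.1444127   0.15150343] [ 0.5127373  -0.1324302   0.20128057]
 dark [267 219  15  17 151] [274.80794702 226.92715232] [0.6646962  0.00366373 0.1645657 ] [ 0.65153768 -0.00761837  0.15215557] [0.67360658 0.01281324 0.16762035][ WARN:0@0.346] global loadsave.cpp:1063 imwrite_ Unsupported depth image for selected encoder is fallbacked to CV_8U.
```

View pics/pot_top.png

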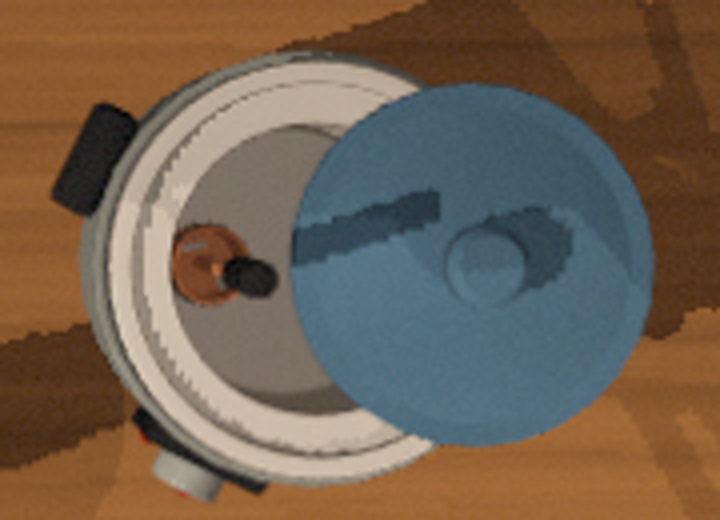

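View pics/pot_scene.png

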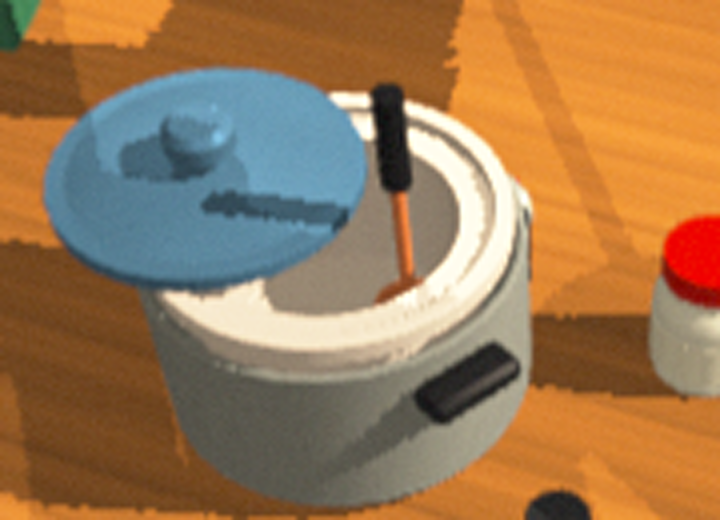

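View pics/lip_top.png

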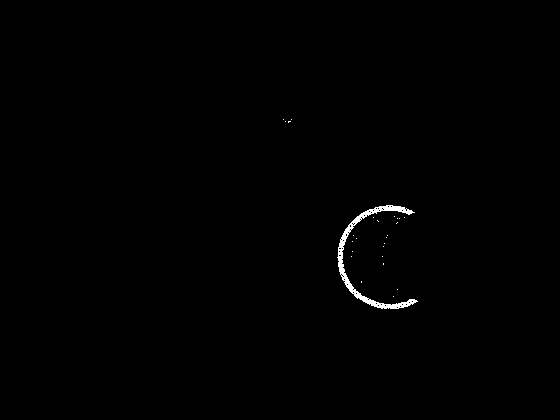

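The lip shows cleanly in the depth mask. The stray points on the mandrel and floor spoiled the circle fit, so I restrict the region, then measure the tray and the other objects.

Run:
```python
from h import *
from scipy.optimize import least_squares
for n in("top","scene"):
    z=np.load(n+"0.npz");im=z["im"];P=cloud(n,z["d"]);hsv=cv2.cvtColor(im,cv2.COLOR_RGB2HSV)
    X,Y,Z=P[...,0],P[...,1],P[...,2]
    print(n)
    m=(np.abs(Z-.119)<.003)&(hsv[...,1]<90)&(np.hypot(X-.507,Y+.175)<.11)&(np.hypot(X-.507,Y+.175)>.065)
    p=P[m][:,:2]
    r=least_squares(lambda c:np.hypot(*(p-c).T)-.0835,[.507,-.175],loss='soft_l1',f_scale=.003).x
    print(" crock",r,m.sum(), np.percentile(np.hypot(*(p-r).T),[5,50,95]))
    b=(np.abs(Z)<.01)&(hsv[...,0]<22)&(hsv[...,1]>150)&(X<.8)&(X>.35)&(abs(Y)<.4);print(" bench z",np.nanmedian(Z[b]),np.nanmin(X[b]))
    # handle
    m=(im.max(2)<60)&(np.hypot(X-.507,Y+.137)<.03)&(Z>.16)&(Z<.2); print(" handle side",np.nanmedian(P[m],0),m.sum())
    m=(im.max(2)<60)&(np.hypot(X-.507,Y+.137)<.03)&(Z>.195)
    print(" handle top",np.nanmean(P[m],0),m.sum(),np.nanmin(P[m],0),np.nanmax(P[m],0))
    # tray: low-saturation, z<.02
    m=((hsv[...,1]<90)&(Z<.022)&(Z>-.01)&(Y>.03)&(Y<.30)&(X>.35)&(X<.72)).astype(np.uint8)
    m=cv2.morphologyEx(m,cv2.MORPH_CLOSE,np.ones((5,5)))
    k,l,st,ce=cv2.connectedComponentsWithStats(m);i=1+st[1:,4].argmax()
    c=max(cv2.findContours((l==i).astype(np.uint8),0,1)[0],key=len).reshape(-1,2)
    q=plane(n,c,.012)[:,:2].astype(np.float32);rc=cv2.minAreaRect(q);print(" tray rect",rc)
    cv2.imwrite(f"pics/tray_{n}.png",(l==i).astype(np.uint8)*255)
    # tall things clusters
    mm=((Z>.05)&(Z<.25)&(X>.35)&(X<.8)&(Y<.35)&(Y>-.09)).astype(np.uint8)
    k,l,st,ce=cv2.connectedComponentsWithStats(mm)
    for i in range(1,k):
        if st[i,4]>25:
            q=P[l==i];t=q[q[:,2]>np.percentile(q[:,2],99)-.006];print(" obj",ce[i].round(),st[i,4],"zmax",np.percentile(q[:,2],99).round(4),"topc",((t.min(0)+t.max(0))/2)[:2].round(4),"ext",(t.max(0)-t.min(0))[:2].round(3))
```

```text
top
 crock [ 0.50329799 -0.1778872 ] 1086 [0.0788503  0.08326962 0.08727281]
 bench z 0.00042817017944968283 0.3500031472913029
 handle side [ 0.50398416 -0.13450487  0.19397276] 61
 handle top [ 0.50354165 -0.1384812   0.20006522] 64 [ 0.49763519 -0.14464218  0.19732919] [ 0.50979723 -0.13239281  0.20220157]
 tray rect ((0.5158631205558777, 0.18915638327598572), (0.11244436353445053, 0.25076183676719666), 81.08377838134766)
 obj [287. 118.] 246 zmax 0.1903 topc [ 0.7441 -0.0085] ext [0.011 0.011]
 obj [282. 169.] 763 zmax 0.1679 topc [0.6596 0.0018] ext [0.023 0.023]
 obj [332. 242.] 395 zmax 0.1067 topc [ 0.504  -0.0871] ext [0.06  0.006]
 obj [187. 233.] 210 zmax 0.0668 topc [0.5483 0.1756] ext [0.053 0.054]
 obj [290. 302.] 818 zmax 0.0837 topc [ 0.4207 -0.0099] ext [0.051 0.051]
scene
 crock [ 0.50454481 -0.17867555] 726 [0.07843006 0.0834867  0.08732061]
 bench z 0.0005953406547358764 0.35000911400484924
 handle side [ 0.50885554 -0.13677445  0.18295347] 133
 handle top [ 0.5068853  -0.13811676  0.19883331] 40 [ 0.50045571 -0.14436782  0.19512651] [ 0.5127373  -0.13250184  0.20128057]
 tray rect ((0.5186717510223389, 0.18821808695793152), (0.11051590740680695, 0.2561594843864441), 80.95759582519531)
 obj [313. 163.] 706 zmax 0.0829 topc [ 0.4208 -0.0107] ext [0.053 0.052]
 obj [258. 181.] 392 zmax 0.1059 topc [ 0.505  -0.0874] ext [0.047 0.005]
 obj [274. 250.] 1478 zmax 0.1667 topc [0.6604 0.0009] ext [0.024 0.024]
 obj [392. 240.] 413 zmax 0.0653 topc [0.5481 0.1745] ext [0.057 0.055]
 obj [246. 284.] 607 zmax 0.1897 topc [ 0.7445 -0.0088] ext [0.012 0.011]
```

Measured positions (x, y) in m:

| Item | Position |
|---|---|
| Crock axis | (0.504, −0.178) |
| Lid | (0.505, −0.239) |
| Handle axis | (0.505, −0.1385) |
| Tray centre | (0.517, 0.189), long axis at about −9° |
| Cup | (0.548, 0.175) |
| Planned spot for basket | (0.458, 0.198) |

I'll grasp the handle with the jaws along x, across the line towards the lid.

Run:
```python
from h import *
pi=np.pi
for y in(pi/2,-pi/2):
  for p in([.505,-.1385,.26],[.505,-.1385,.156],[.505,-.1385,.31],[.458,.198,.30],[.458,.198,.129],[.505,-.239,.13]):
    q=inverse_kinematics(p,[0,pi/2,y]);print(round(y,2),p,None if q is None else np.round(q,2))
```

```text
1.57 [0.505, -0.1385, 0.26] None
1.57 [0.505, -0.1385, 0.156] None
1.57 [0.505, -0.1385, 0.31] None
1.57 [0.458, 0.198, 0.3] None
1.57 [0.458, 0.198, 0.129] None
1.57 [0.505, -0.239, 0.13] [-0.58  0.16  1.8   0.    1.19  2.56]
-1.57 [0.505, -0.1385, 0.26] [-0.42 -0.04  1.75 -0.    1.43 -0.42]
-1.57 [0.505, -0.1385, 0.156] [-0.42  0.05  1.87 -0.    1.23 -0.42]
-1.57 [0.505, -0.1385, 0.31] [-0.42 -0.07  1.68 -0.    1.52 -0.42]
-1.57 [0.458, 0.198, 0.3] [ 0.25 -0.12  1.76 -0.    1.51  0.25]
-1.57 [0.458, 0.198, 0.129] [ 0.25  0.02  1.95 -0.    1.17  0.25]
-1.57 [0.505, -0.239, 0.13] [-0.58  0.16  1.8  -0.    1.19 -0.58]
```

Run:
```python
from h import *
R=[0,np.pi/2,-np.pi/2]
move_l([.226,-.583,.42],feed=.25)
movep([.505,-.1385,.36],R)
gripper_to(.05,20)
move_l([.505,-.1385,.235],feed=.2)
for n in("scene","top"):
    im,d=get_image(n); cv2.imwrite(f"pics/{n}1.png",im[:,:,::-1])
s=observe();print(s["time_s"],s["eef_pos"],s["opening"],s["ft_force"])
```

```text
4.2333 [ 0.50611599 -0.13895599  0.23706019] 0.050075171205844794 [-0.28177782  0.47616188  0.88865046]
```

View pics/scene1.png

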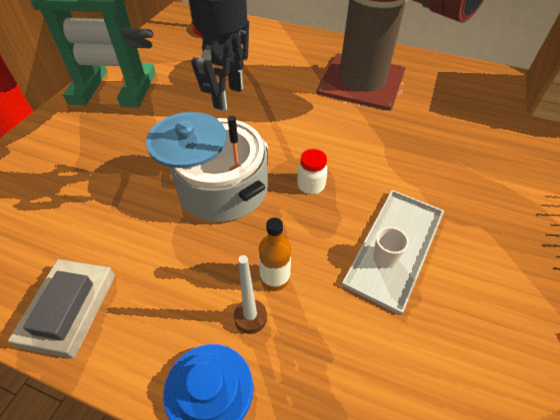

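Run:
```python
from h import *
s=observe();p=s["eef_pos"]
print(p,s["tcp_rot"])
for n,r in(("scene",(30,150,170,290)),("top",(200,310,310,430))):
    im=cv2.imread(f"pics/{n}1.png");y0,y1,x0,x1=r
    b=cv2.resize(im[y0:y1,x0:x1],None,fx=5,fy=5,interpolation=2)
    for P,c in((p,(0,0,255)),([.505,-.1385,.2],(0,255,0))):
        u=proj(n,P)[0];print(n,u);cv2.circle(b,tuple(int(v) for v in (u-[x0,y0])*5),5,c,-1)
    cv2.imwrite(f"pics/{n}1c.png",b)
```

```text
[ 0.50611599 -0.13895599  0.23706019] [ 1.15698473  1.56737583 -0.41374042]
scene [228.96466808 100.42475086]
scene [231.56675283 118.46224274]
top [378.51234064 258.58443127]
top [373.9563013  258.17357783]
```

View pics/scene1c.png

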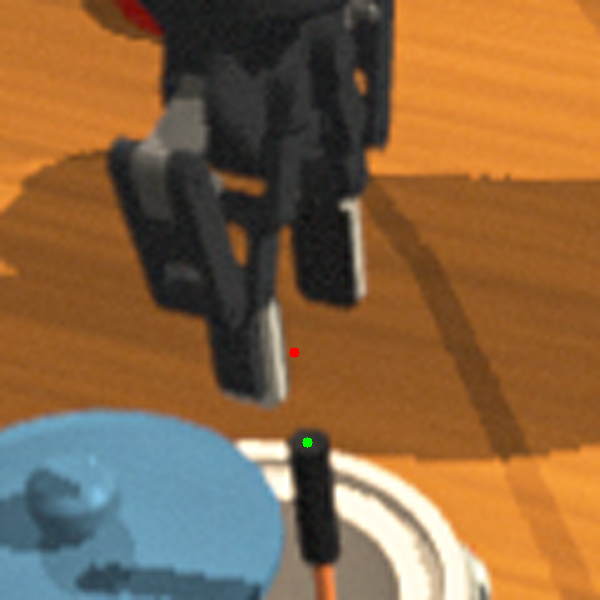

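View pics/top1c.png

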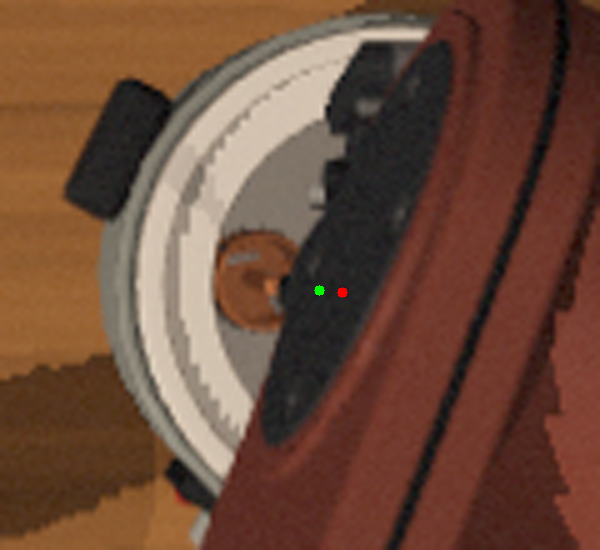

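The pads straddle the handle: in the crop, the midpoint between the fingertips is (290,348) and the projected TCP is (295,352). I'll descend and grip.

Run:
```python
from h import *
print(move_l([.505,-.1385,.156],feed=.06,max_force=6))
s=observe();print(s["time_s"],s["eef_pos"],s["ft_force"])
gripper_to(0.005,25)
s=observe();print(s["time_s"],s["opening"],s["ft_force"])
print(move_l([.505,-.1385,.176],feed=.04,max_force=12));hold(.2)
for n in("scene","top"):
    im,d=get_image(n); cv2.imwrite(f"pics/{n}2.png",im[:,:,::-1])
s=observe();print(s["time_s"],s["eef_pos"],s["opening"],s["ft_force"])
im=cv2.imread("pics/scene2.png");cv2.imwrite("pics/scene2c.png",cv2.resize(im[40:200,150:290],None,fx=4,fy=4))
```

```text
False
5.7 [ 0.50532244 -0.13863577  0.15649754] [-0.68436253  0.11043387 -0.5842173 ]
6.1083 0.014270155824601014 [-0.2339647   0.28485784  0.46602144]
False
7.0583 [ 0.50483713 -0.1384447   0.1757249 ] 0.014512696161155511 [-0.63630081 -0.17425908 -2.07247356]
```

View pics/scene2c.png

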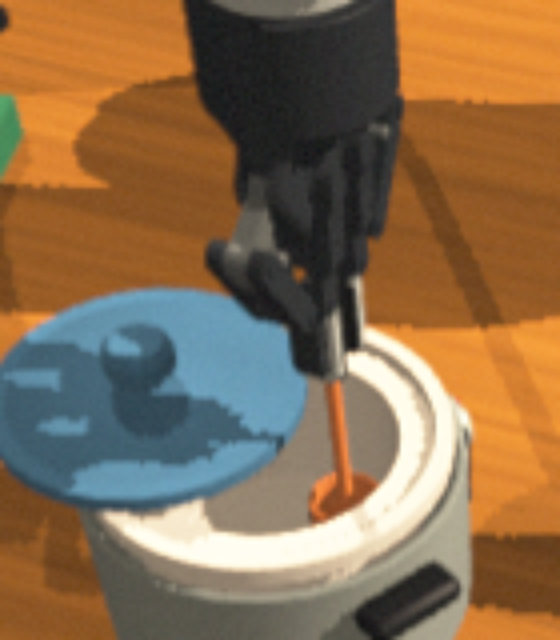

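The basket is held: the opening is 14.5 mm and the stem is upright at (340,430) in the crop. I'll lift it clear, carry it over the tray and check it there.

Run:
```python
from h import *
print(move_l([.505,-.1385,.30],feed=.06,max_force=15))
print(observe()["time_s"])
move_l([.458,.198,.30],feed=.12)
move_l([.458,.198,.16],feed=.08)
hold(.3)
for n in("scene","top"):
    im,d=get_image(n); cv2.imwrite(f"pics/{n}3.png",im[:,:,::-1]);np.savez(n+"3.npz",im=im,d=d)
s=observe();print(s["time_s"],s["eef_pos"],s["opening"],s["ft_force"],s["torque"])
```

```text
False
9.275
14.5583 [0.45801078 0.19800545 0.16005924] 0.014416796388014937 [-0.20489757  0.4048475  -1.27421103] [ 0.02710815  0.05106384 -0.03622854]
```

View pics/scene3.png

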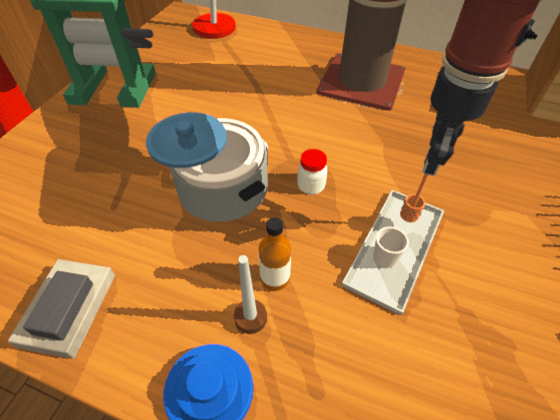

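View pics/top3.png

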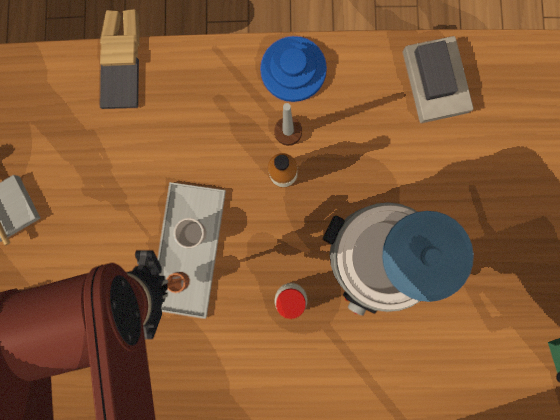

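The basket hangs over the free part of the tray: its cup is at (413,208) in scene and (177,282) in top, and the rinse cup is untouched. I'll check the tilt before lowering.

Run:
```python
from h import *
for n in("top","scene"):
    z=np.load(n+"3.npz");im=z["im"];P=cloud(n,z["d"]);hsv=cv2.cvtColor(im,cv2.COLOR_RGB2HSV)
    near=np.hypot(P[...,0]-.458,P[...,1]-.198)<.05
    m=(hsv[...,0]<12)&(hsv[...,1]>110)&near&(P[...,2]<.125)
    q=P[m];print(n,len(q),"zmax/min",q[:,2].max(),q[:,2].min())
    r=q[(q[:,2]>.04)&(q[:,2]<.082)]
    print(" cup ext mid",((r.min(0)+r.max(0))/2),r.max(0)-r.min(0))
    t=q[q[:,2]>.085];print(" stem",len(t),t.mean(0) if len(t) else 0)
    if n=="scene":
        for zz in(.03,.072,.09,.12): print(" proj axis",zz,proj(n,[.458,.198,zz]))
    cv2.imwrite(f"pics/cu_{n}.png",(m*255).astype(np.uint8))
    u=proj(n,[.458,.198,.08])[0].astype(int);b=im[u[1]-60:u[1]+60,u[0]-60:u[0]+60,::-1].copy();
    b=cv2.resize(b,None,fx=5,fy=5,interpolation=2)
    for zz in(.034,.076,.1,.14):
        v=(proj(n,[.458,.198,zz])[0]-u+60)*5;cv2.circle(b,tuple(int(x) for x in v),3,(0,255,0),-1)
    cv2.imwrite(f"pics/bk_{n}.png",b)
```

```text
top 288 zmax/min 0.12266298189140523 0.0030594042183873515
 cup ext mid [0.458807   0.19526368 0.06014809] [0.03440237 0.03434988 0.04022231]
 stem 25 [0.45846129 0.19428246 0.10375082]
scene 442 zmax/min 0.1244295052040621 0.034964969711731686
 cup ext mid [0.45944747 0.19682873 0.06094122] [0.03644599 0.03595534 0.04157789]
 stem 41 [0.46047487 0.19624487 0.10406818]
 proj axis 0.03 [[408.96405302 216.44976515]]
 proj axis 0.072 [[414.96083649 202.47150346]]
 proj axis 0.09 [[417.69930166 196.0843619 ]]
 proj axis 0.12 [[422.51051756 184.85685498]]
```

View pics/bk_scene.png

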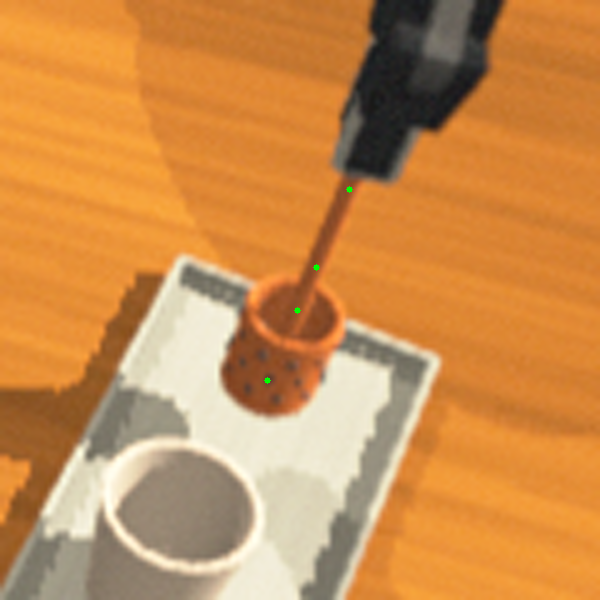

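View pics/bk_top.png

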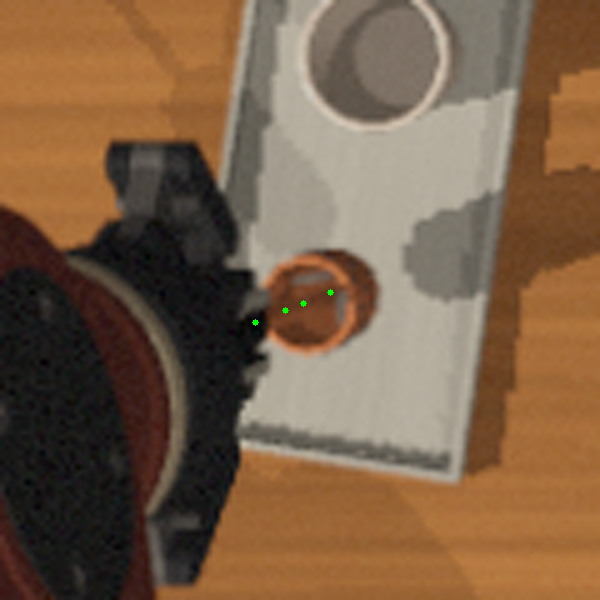

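The basket is vertical: its axis lies on the projected vertical line in both views, within 2–3 mm. I'll lower it slowly to contact.

Run:
```python
from h import *
move_l([.458,.198,.136],feed=.05)
r=move_l([.458,.198,.122],feed=.012,max_force=2.5)
s=observe();print(r,s["time_s"],s["eef_pos"],s["ft_force"]);hold(.3)
for n in("scene","top"):
    im,d=get_image(n); cv2.imwrite(f"pics/{n}4.png",im[:,:,::-1]);np.savez(n+"4.npz",im=im,d=d)
P=cloud("scene",d if n=="scene" else np.load("scene4.npz")["d"]);im=np.load("scene4.npz")["im"];hsv=cv2.cvtColor(im,cv2.COLOR_RGB2HSV)
m=(hsv[...,0]<12)&(hsv[...,1]>110)&(np.hypot(P[...,0]-.458,P[...,1]-.198)<.05)&(P[...,2]<.12)&(P[...,2]>-.02)
print(np.percentile(P[m][:,2],[0,1,2,5]))
s=observe();print(s["time_s"],s["eef_pos"],s["ft_force"])
u=[412,205];cv2.imwrite("pics/s4c.png",cv2.resize(im[u[1]-70:u[1]+50,u[0]-60:u[0]+60,::-1],None,fx=5,fy=5))
```

```text
True 15.8667 [0.4578126  0.19798157 0.12901013] [-0.57480533  0.31975502  4.32214812]
[0.00247211 0.00538825 0.0066308  0.00865733]
16.2667 [0.45776885 0.19799936 0.12898276] [-0.25978312 -0.0933847   5.66463216]
```

View pics/s4c.png

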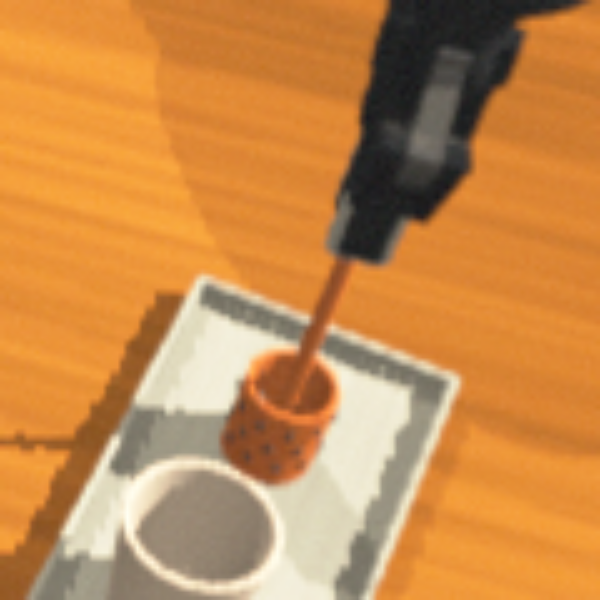

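Contact came at TCP z 0.129, as predicted. I'll relieve the 5 N press, then open in small steps.

Run:
```python
from h import *
z=.1290
for k in range(6):
    s=observe()
    if s["ft_force"][2]<1.5: break
    z+=.0003; move_l([.458,.198,z],feed=.005); hold(.1)
s=observe();print(k,z,s["eef_pos"],s["ft_force"],s["time_s"])
gripper_to(s["opening"],20)
for o in np.arange(.0145,.031,.0015):
    gripper_to(o); hold(.05)
s=observe();print(s["opening"],s["ft_force"],s["time_s"])
gripper_to(.05);hold(.3)
im,d=get_image("scene");np.savez("scene5.npz",im=im,d=d)
s=observe();print(s["opening"],s["ft_force"],s["time_s"])
u=[412,205];cv2.imwrite("pics/s5c.png",cv2.resize(im[u[1]-70:u[1]+50,u[0]-60:u[0]+60,::-1],None,fx=5,fy=5))
```

```text
1 0.1293 [0.4578895  0.19798822 0.1291029 ] [0.25120116 0.27334143 0.15439014] 16.7917
0.029470903223562838 [ 0.08398743  0.28290915 -0.08596429] 19.9417
0.050004078163842086 [-0.15454794  0.30795581 -0.95373804] 20.625
```

View pics/s5c.png

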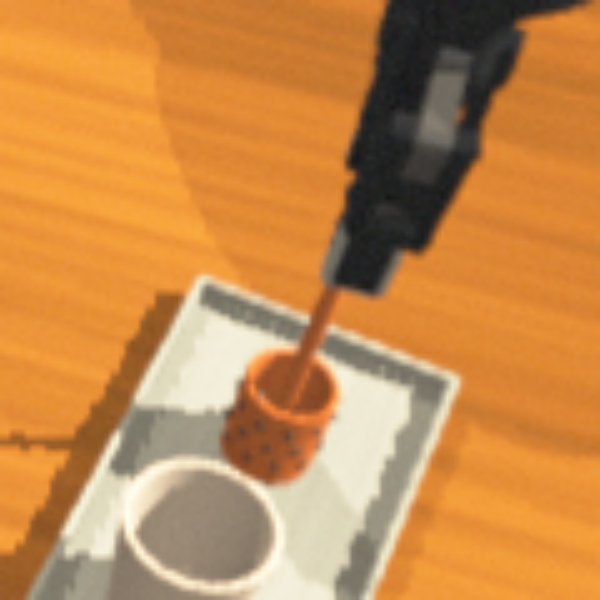

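The basket stands free with the stem upright, and the near finger has moved aside. I'll retract straight up and check it from both views.

Run:
```python
from h import *
print(move_l([.458,.198,.26],feed=.06,max_force=3))
print(observe()["time_s"])
move_l([.44,.0,.32],feed=.2)
for n in("scene","top"):
    im,d=get_image(n); cv2.imwrite(f"pics/{n}6.png",im[:,:,::-1]);np.savez(n+"6.npz",im=im,d=d)
    P=cloud(n,d);m=(im.max(2)<60)&(np.hypot(P[...,0]-.458,P[...,1]-.198)<.04)&(P[...,2]>.167)&(P[...,2]<.19)
    print(n,m.sum(),P[m].mean(0) if m.any() else None)
s=observe();print(s["time_s"],s["eef_pos"])
```

```text
False
22.95
scene 46 [0.46184878 0.19572815 0.17165794]
top 62 [0.45879989 0.19540586 0.17312231]
24.2417 [0.43985674 0.00077309 0.31958248]
```

View pics/scene6.png

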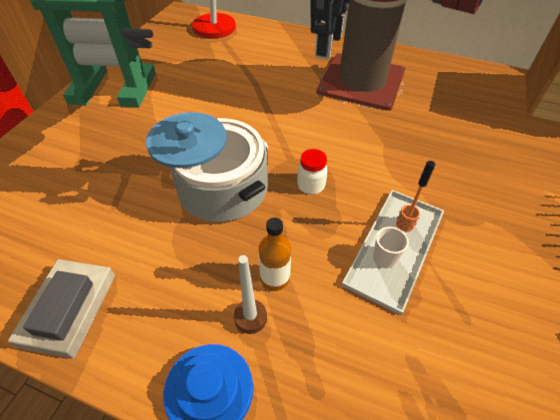

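View pics/top6.png

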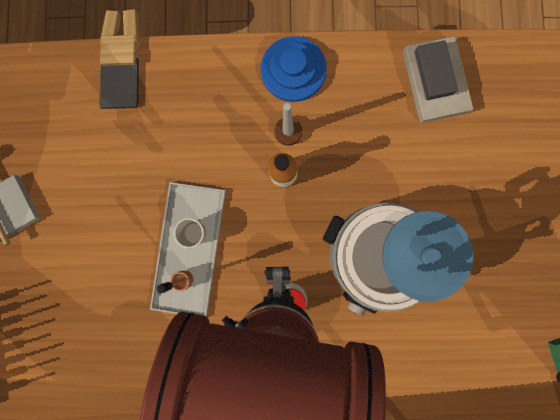

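The basket stands upright, and both cameras put its handle over its foot. The lid is untouched.

Next I push the knob with the fingers 20 mm apart and the jaws along x. The 34 mm knob head then nests between the two finger edges, so the push cannot drift sideways.

Run:
```python
from h import *
R=[0,np.pi/2,-np.pi/2]
gripper_to(.020)
move_l([.46,-.15,.34],feed=.3)
movep([.504,-.288,.26],R)
move_l([.504,-.288,.17],feed=.12)
print(move_l([.504,-.288,.139],feed=.03,max_force=4))
hold(.1)
for n in("scene","top"):
    im,d=get_image(n); cv2.imwrite(f"pics/{n}7.png",im[:,:,::-1]);np.savez(n+"7.npz",im=im,d=d)
im=cv2.imread("pics/scene7.png");cv2.imwrite("pics/s7c.png",cv2.resize(im[60:220,110:290],None,fx=4,fy=4,interpolation=2))
s=observe();print(s["time_s"],s["eef_pos"],s["ft_force"],s["opening"])
```

```text
False
28.2833 [ 0.50410469 -0.28805949  0.13921192] [-0.47069151  0.30671231  0.16500248] 0.02011747356954641
```

View pics/s7c.png

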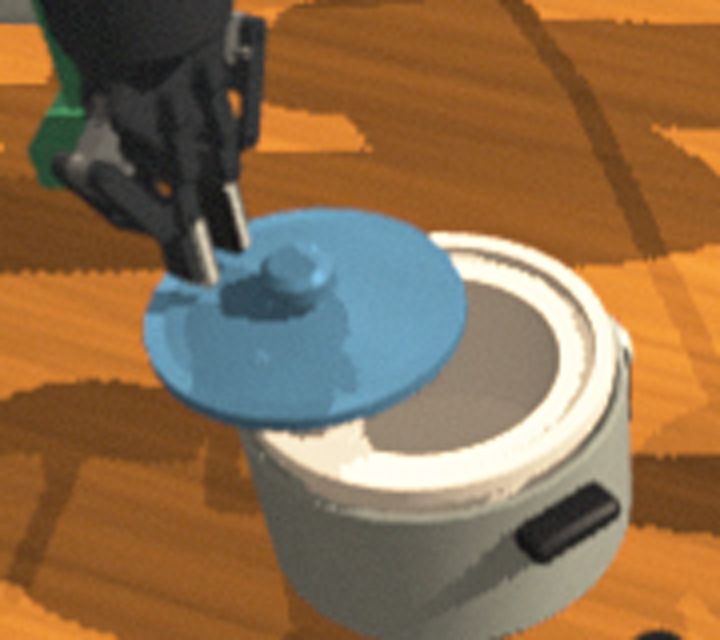

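View pics/top7.png

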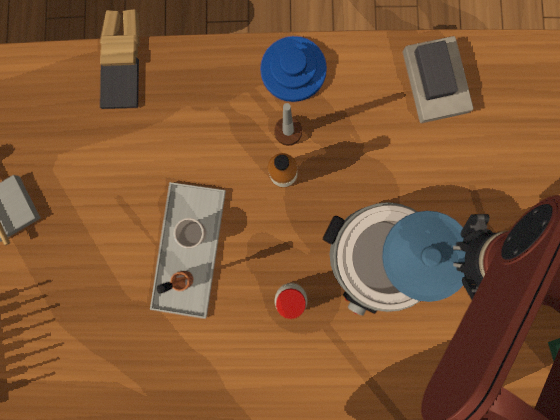

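In the top view the fingertips are at (462,249) and (462,264), centred on the knob at row 256. I'll push until it is about 10 mm short.

```bash
cat >> h.py <<'E'
def rel(tag):
    out=[]
    for n in("top","scene"):
        im,d=get_image(n);cv2.imwrite(f"pics/{n}{tag}.png",im[:,:,::-1])
        P=cloud(n,d);hsv=cv2.cvtColor(im,cv2.COLOR_RGB2HSV)
        m=(hsv[...,0]>95)&(hsv[...,0]<112)&(hsv[...,1]>80)&(P[...,2]>.10)&(np.hypot(P[...,0]-.504,P[...,1]+.19)<.15)
        q=P[m];r=q[(q[:,2]<.137)]
        A=np.c_[r[:,:2],np.ones(len(r))];pl=np.linalg.lstsq(A,r[:,2],rcond=None)[0]
        h=cv2.convexHull(np.argwhere(m)[:,::-1].astype(np.int32)).reshape(-1,2)
        zt=np.median(r[:,2])
        k=q[q[:,2]>q[:,2].max()-.009]
        print(n,"hull ctr",fitc(plane(n,h,zt-.003)[:,:2]),"knob",((k.min(0)+k.max(0))/2).round(4),"z med",zt.round(4),"slope",pl[:2].round(3))
        if n=="scene": cv2.imwrite(f"pics/sc{tag}.png",cv2.resize(im[60:220,110:290,::-1],None,fx=4,fy=4,interpolation=2))
E
python3 - <<'E'
from h import *
r=move_l([.5035,-.2107,.139],feed=.03,max_force=9)
s=observe();print(r,s["time_s"],s["eef_pos"],s["ft_force"],s["torque"])
rel("8")
E
```

```text
True 30.425 [ 0.50384922 -0.21750836  0.1393189 ] [ 0.70037148 -3.38211783 -0.69540023] [-0.68451513 -0.16869299 -0.00104383]
top hull ctr (array([ 0.48365158, -0.21617437]), np.float64(0.095834365509027)) knob [ 0.457  -0.1276  0.5545] z med 0.128 slope [ 0.006 -0.137]
scene hull ctr (array([ 0.50779782, -0.19520518]), np.float64(0.077192700350584)) knob [ 0.5463 -0.2191  0.1881] z med 0.1292 slope [ 0.003 -0.106]
```

View pics/sc8.png

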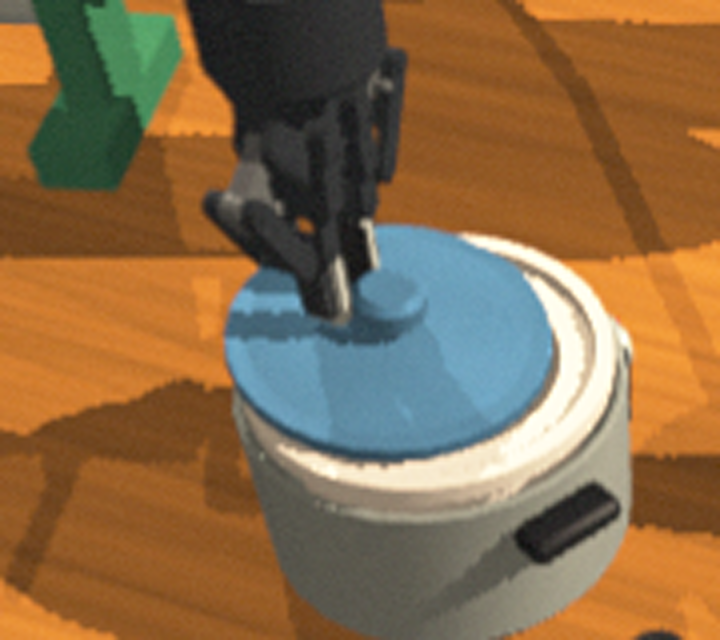

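View pics/top8.png

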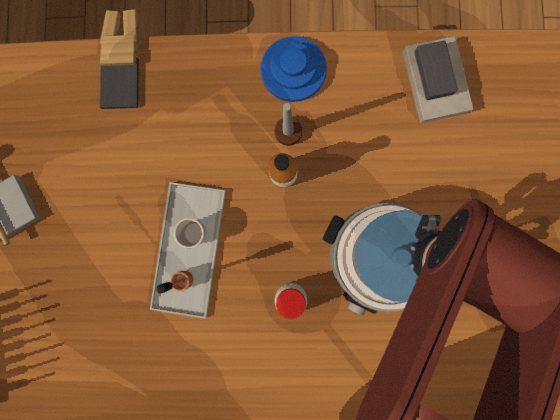

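The lid now covers the mouth and its leading edge has dipped to the ledge. The jolt from the dip tripped the force stop about 16 mm short of the axis, and the residual force is only 3.4 N. I'll carry on pushing.

Run:
```python
from h import *
for y in(-.2107,-.206,-.2035,-.2015,-.2):
    r=move_l([.503,y,.139],feed=.02,max_force=12)
    s=observe();print(y,r,s["time_s"],s["eef_pos"].round(4),s["ft_force"].round(1))
    if r: break
rel("9")
```

```text
-0.2107 False 31.0 [ 0.505  -0.2139  0.1412] [  2.9 -11.7   2.6]
-0.206 True 31.2667 [ 0.5055 -0.2137  0.1425] [-0.2 -5.1 -0.5]
top hull ctr (array([ 0.50446967, -0.19855454]), np.float64(0.07877330521165832)) knob [ 0.4909 -0.1405  0.5403] z med 0.1295 slope [ 0.029 -0.171]
scene hull ctr (array([ 0.42753178, -0.27093976]), np.float64(0.16510999094296006)) knob [ 0.5394 -0.2276  0.3057] z med 0.1299 slope [ 0.025 -0.15 ]
```

View pics/sc9.png

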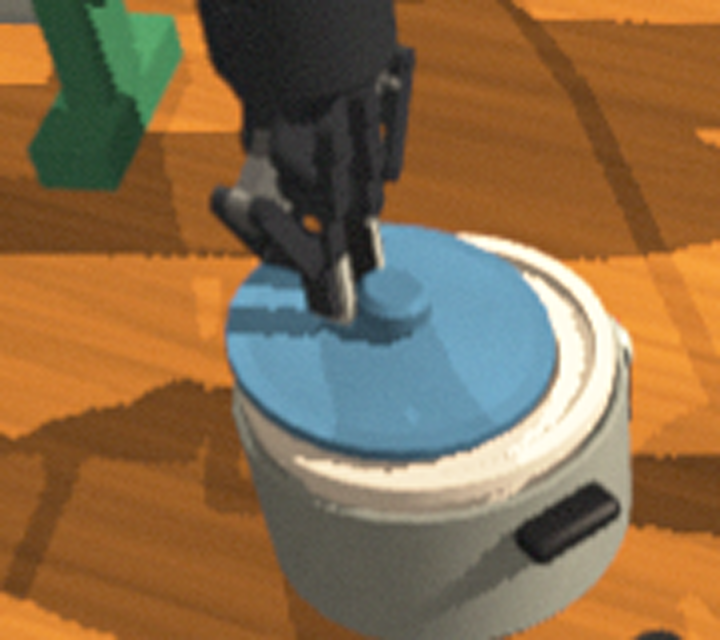

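The high push on the knob tips the lid forward: the slope grew from 0.11 to 0.15 and the fingers were pushed up 3 mm. I'll back off, see how it settles, and then push low on the trailing rim.

Run:
```python
from h import *
move_l([.504,-.235,.1425],feed=.05)
move_l([.504,-.25,.19],feed=.15)
move_l([.504,-.33,.22],feed=.2)
hold(.1)
s=observe();print(s["time_s"],s["eef_pos"].round(4),s["ft_force"].round(1))
rel("10")
im=cv2.imread("pics/top10.png");cv2.imwrite("pics/tp10.png",cv2.resize(im[185:325,310:490],None,fx=4,fy=4,interpolation=2))
```

```text
33.1167 [ 0.5036 -0.3284  0.2186] [-0.2  0.3 -0.9]
top hull ctr (array([ 0.5060366, -0.2791712]), np.float64(0.14457748654283437)) knob [ 0.5386 -0.3121  0.3866] z med 0.1296 slope [ 0.014 -0.077]
scene hull ctr (array([ 0.41335873, -0.35902947]), np.float64(0.24796595920040587)) knob [ 0.5343 -0.3312  0.3077] z med 0.1296 slope [ 0.008 -0.074]
```

View pics/sc10.png

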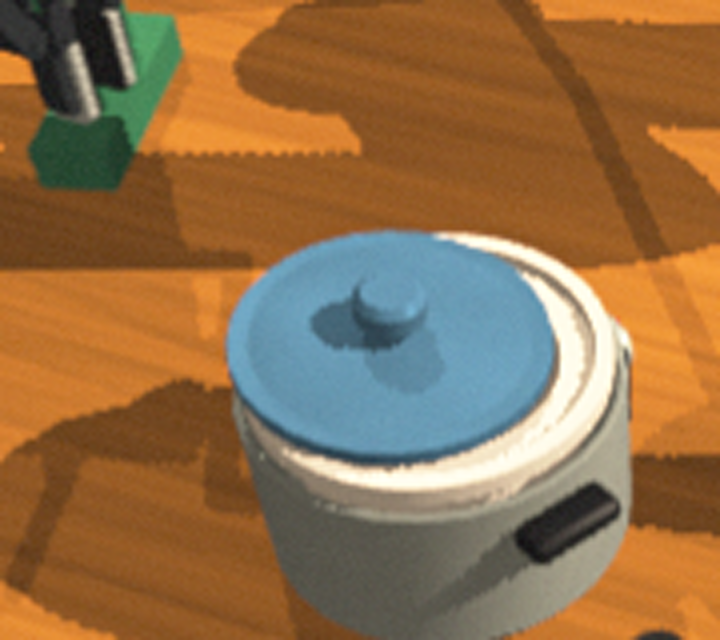

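View pics/tp10.png

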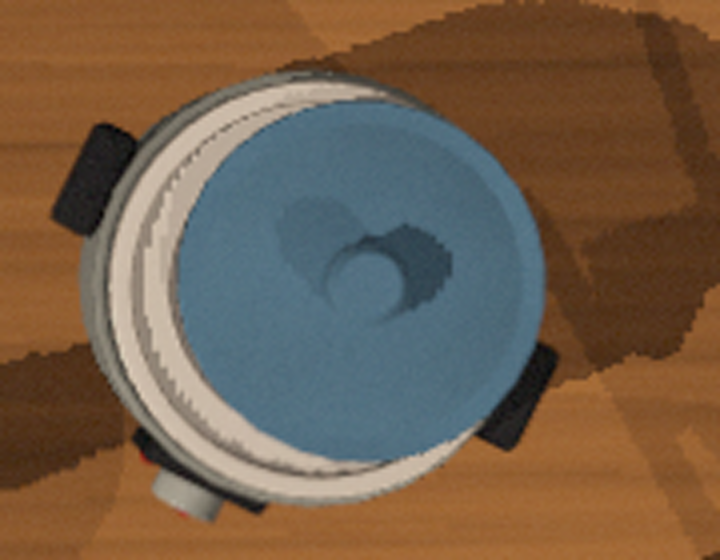

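The lid lies nose-down by about 0.075 rad, because its sides pivot on the lip. The knob is too high to push from. I'll fit its centre with clean masks first.

```bash
cat >> h.py <<'E'
def lidc(n,im,zp=.124):
    hsv=cv2.cvtColor(im,cv2.COLOR_RGB2HSV)
    m=((hsv[...,0]>95)&(hsv[...,0]<112)&(hsv[...,1]>80)).astype(np.uint8)
    u=proj(n,[.504,-.18,.13])[0].astype(int);w=np.zeros_like(m);w[u[1]-75:u[1]+75,u[0]-75:u[0]+75]=1
    k,l,st,ce=cv2.connectedComponentsWithStats(cv2.morphologyEx(m*w,cv2.MORPH_OPEN,np.ones((3,3))));i=1+st[1:,4].argmax()
    c=max(cv2.findContours((l==i).astype(np.uint8),0,1)[0],key=len)
    h=cv2.convexHull(c).reshape(-1,2); e=cv2.fitEllipse(cv2.convexHull(c)) 
    return fitc(plane(n,h,zp)[:,:2]),e
def crockc(n,im,d):
    P=cloud(n,d);hsv=cv2.cvtColor(im,cv2.COLOR_RGB2HSV);X,Y,Z=np.moveaxis(P,2,0)
    r0=np.hypot(X-.504,Y+.178)
    m=(np.abs(Z-.119)<.003)&(hsv[...,1]<90)&(r0<.093)&(r0>.073);p=P[m][:,:2]
    from scipy.optimize import least_squares
    return least_squares(lambda c:np.hypot(*(p-c).T)-.0835,[.504,-.178],loss='soft_l1',f_scale=.003).x
E
python3 - <<'E'
from h import *
for n in("top","scene"):
    im=cv2.imread(f"pics/{n}10.png")[:,:,::-1].copy();print(n,lidc(n,im))
    z=np.load(n+"0.npz");print(" start",lidc(n,z["im"]),crockc(n,z["im"],z["d"]))
E
```

```text
top ((array([ 0.50645918, -0.19466747]), np.float64(0.07542176651266458)), ((399.9605407714844, 254.8809814453125), (88.9107437133789, 91.47770690917969), 114.98246765136719))
 start ((array([ 0.50478938, -0.24053413]), np.float64(0.07488902293734513)), ((427.2838439941406, 255.59205627441406), (88.86315155029297, 89.98209381103516), 147.00619506835938)) [ 0.50331612 -0.17781689]
scene ((array([ 0.50698688, -0.19528981]), np.float64(0.07777634852005377)), ((207.19656372070312, 146.56861877441406), (57.01743698120117, 81.19266510009766), 88.85562133789062))
 start ((array([ 0.50406903, -0.24150943]), np.float64(0.07660370340716834)), ((186.1432342529297, 139.49374389648438), (53.580604553222656, 80.32594299316406), 81.31097412109375)) [ 0.50446283 -0.17856617]
```

The lid sits 3 mm off in x and 17 mm short in y. I'll push on the rear rim from outside with the fingertips just above the lip and a 30 mm gap so the rim nests between them, steering back 3 mm in x.

Run:
```python
from h import *
gripper_to(.03)
move_l([.505,-.305,.16],feed=.15)
print(move_l([.505,-.305,.1215],feed=.05,max_force=4))
print(move_l([.505,-.283,.1215],feed=.04,max_force=4))
for k,y in enumerate((-.277,-.274,-.271,-.268,-.2655)):
    r=move_l([.505-.0007*k,y,.1215],feed=.02,max_force=9)
    s=observe();print(y,r,s["time_s"],s["eef_pos"].round(4),s["ft_force"].round(1))
    if r: break
rel("11")
```

```text
False
False
-0.277 False 36.125 [ 0.505  -0.2773  0.1216] [-0.1 -2.1 -1.4]
-0.274 False 36.425 [ 0.5045 -0.2742  0.1219] [-0.7 -1.   0.4]
-0.271 False 36.725 [ 0.5034 -0.2703  0.1212] [-0.2 -0.2  0.4]
-0.268 False 37.025 [ 0.5028 -0.2676  0.1214] [-0.5  0.2 -0.9]
-0.2655 False 37.3083 [ 0.5021 -0.2653  0.1215] [-0.5  0.9  0.7]
top hull ctr (array([ 0.49162048, -0.22235653]), np.float64(0.10763035261429685)) knob [ 0.4799 -0.182   0.5302] z med 0.1242 slope [0.    0.001]
scene hull ctr (array([ 0.33945669, -0.3555584 ]), np.float64(0.2923286709789859)) knob [ 0.5408 -0.247   0.3628] z med 0.1243 slope [-0.003  0.003]
```

View pics/sc11.png

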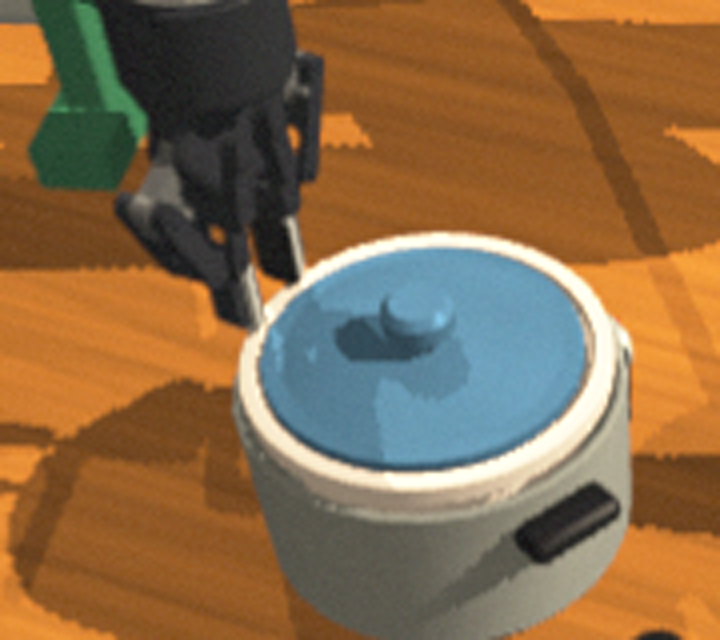

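The lid has dropped in: the lip shows all the way round, the slope is about 0 and the median surface height fell 5 mm. I'll retreat and do a last check.

Run:
```python
from h import *
move_l([.502,-.305,.125],feed=.06)
move_l([.502,-.33,.26],feed=.2)
move_l([.35,-.40,.40],feed=.25)
hold(.2)
for n in("top","scene"):
    im,d=get_image(n);cv2.imwrite(f"pics/{n}12.png",im[:,:,::-1]);P=cloud(n,d)
    print(n,"lid",lidc(n,im,.120),"crock",crockc(n,im,d))
    hsv=cv2.cvtColor(im,cv2.COLOR_RGB2HSV)
    m=(hsv[...,0]>95)&(hsv[...,0]<112)&(hsv[...,1]>80)&(P[...,2]>.11)&(P[...,2]<.131)&(np.hypot(P[...,0]-.504,P[...,1]+.178)<.075)
    r=P[m];print(" slope",np.linalg.lstsq(np.c_[r[:,:2],np.ones(len(r))],r[:,2],rcond=None)[0][:2])
    X,Y,Z=np.moveaxis(P,2,0);h=(im.max(2)<60)&(np.hypot(X-.459,Y-.196)<.04)&(Z>.167)&(Z<.19);print(" handle",P[h].mean(0))
    c=(hsv[...,0]<12)&(hsv[...,1]>110)&(np.hypot(X-.458,Y-.196)<.04)&(Z>.006)&(Z<.05);q=P[c];print(" cup",(q.min(0)+q.max(0))/2)
s=observe();print(s["time_s"],s["eef_pos"])
```

```text
top lid ((array([ 0.50389287, -0.17941106]), np.float64(0.07483554303741191)), ((390.41070556640625, 256.46307373046875), (88.32971954345703, 89.76519775390625), 119.56902313232422)) crock [ 0.50326572 -0.17759361]
 slope [0.00018709 0.00058453]
 handle [0.4587949  0.19558342 0.17296289]
 cup [0.45851518 0.19566625 0.02708376]
scene lid ((array([ 0.5048286 , -0.17932946]), np.float64(0.07557280003880898)), ((215.52500915527344, 149.40255737304688), (54.71956253051758, 80.97180938720703), 84.04954528808594)) crock [ 0.50404873 -0.1783192 ]
 slope [-0.00176938  0.0011284 ]
 handle [0.46180445 0.1956224  0.1715281 ]
 cup [0.45877711 0.19640802 0.02797319]
40.375 [ 0.35046592 -0.39950065  0.39917946]
```

View pics/scene12.png

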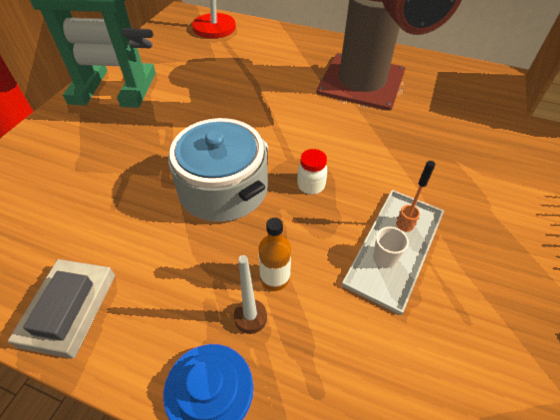

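View pics/top12.png

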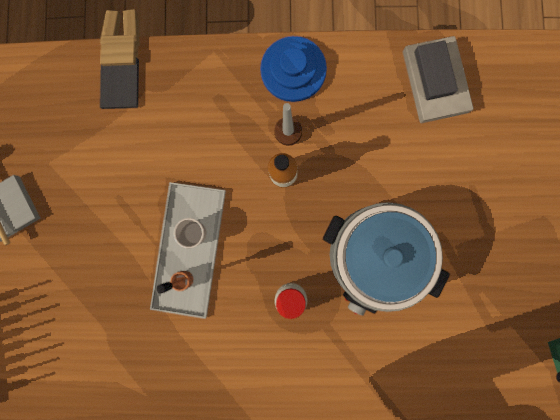

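The lid is seated, level within 0.002 rad and within 2 mm of the crock's axis. The basket is upright on the tray and the other objects have not moved.

```bash
python3 -c "
from plant import *
job_done();print(observe()['time_s'])"
```

```text
the job is handed in; nothing more can be done
the job is handed in; nothing more can be done
```

I handed the job in at about 40 s. The basket stands on the free part of the drip tray and the lid is seated in the crock. `job_done()` reports no verdict, so this rests on my last camera checks.

- **Basket:** I gripped it by the handle, lowered it to contact, eased off the pressure, and released it in 1.5 mm steps. The top camera puts the handle directly over the cup. The scene camera shows about 3 mm offset over about 0.14 m, roughly 0.02 rad, which is inside the 0.04 limit. It is probably partly the camera seeing only one side of the handle.
- **Lid:** I slid it all the way and never gripped or lifted it. My first push, high on the knob, failed about 16 mm short: the leading edge caught on the ledge and the lid tipped forward. I backed off and pushed low on the rear rim instead, and it dropped into its seat. It now measures level within about 0.002 rad and 1–2 mm from the crock's axis.
- **Other objects:** The cup, bottle, jar and mandrel look unmoved in both pictures, though I did not measure them again. The arm was clear of everything when I handed in.

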